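# Book out a post blank with the hand scanner

## Task

Pick up the hand scanner and aim it squarely at the bar-code label on the square-section post blank from about 10 cm away, holding it steady there for a good second. Then lay the scanner back on its rubber mat, belly down, let go of it, and then push the logging box's sprung plunger fully in and let it spring back out. Leave the blanks and everything else on the bench where they stand.

Things in the scene. Friction and masses are not known exactly. Their poses are not given: they have to be found in the camera images.
- scanner: hand scanner, loose, 220 g, belly down on the mat: level black bar handle 34 mm wide and high (x -110 to +40 mm), at the front a raised grey head (50 mm wide, x 22 to 88 mm, up to 79 mm high) with a dark window. Origin: on the underside; x forward to the head, z up. The beam leaves the window forward and 40 degrees below x: with the handle level it looks 40 degrees down
- scanner_grip (a point): middle of the handle (close to the centre of mass), 17 mm above its underside and 20 mm behind the scanner's origin; the handle is 34 mm wide here; axes as the scanner's. The handle's top is plain and clear behind the head (which begins 42 mm ahead of this point)
- scanner_window (a point): centre of the window, 76 mm ahead of the scanner's origin and 29 mm above its underside; z is the direction of the beam, y points to the scanner's left (its own y)
- scanner_spot (a point): point on the beam 100 mm in front of the window, axes as the window's
- mat: black rubber mat, fixed, 200 mm (x) by 240 mm (y), 3 mm thick, the scanner's place; it may lie on the left or on the right. Origin: centre of its underside
- post_square: standing pale wood blank, 70 by 70 mm square section, 380 g, loose; top cut at a slant, 68 mm high at its -x side (towards the robot) to 152 mm at +x, with a paper bar-code label 48 mm up the slope by 60 mm wide, centred over the blank's axis 110 mm above the bench. Origin: centre of underside, z up. THE ONE TO SCAN; the three blanks may stand in any order in the row
- post_square_label (a point): centre of the label on the square blank's slanted cut. x points up the slope, y across the label (level), z straight out of the label, towards the robot and upwards at 40 degrees above level
- post_round: standing pale wood blank, 70 mm round section, 300 g, loose; top cut at a slant, 68 mm high at its -x side (towards the robot) to 152 mm at +x, with a paper bar-code label 48 mm up the slope by 50 mm wide, centred over the blank's axis 110 mm above the bench. Origin: centre of underside, z up. Not to be scanned
- post_flat: standing pale wood blank, flat section, 70 mm deep (x) by 42 mm wide (y), 230 g, loose; top cut at a slant, 68 mm high at its -x side (towards the robot) to 152 mm at +x, with a paper bar-code label 48 mm up the slope by 36 mm wide, centred over the blank's axis 110 mm above the bench. Origin: centre of underside, z up. Not to be scanned
- logbox: grey logging box, fixed, housing 100 mm deep (x), 90 mm wide, 85 mm high, on the side away from the mat. Origin: on the bench under the middle of its front face (the face towards the robot); the housing extends to +x
- plunger_face (a point): centre of the plunger's flat round head (38 mm diameter, 9 mm thick, on a 16 mm stem), 50 mm above the bench, 45 mm in front of the housing when out. Push it level along the box's +x; axes as the box's
- plunger (a joint): plunger stroke: 0 m out, 0.030 m fully in (stop). Sprung: takes about 3 N to start, 7.5 N at full stroke, and springs back by itself
- glue_a: glue bottle, 50 mm diameter, 170 mm high with a conical nozzle, loose, standing between the blanks or a little in front; origin under its centre
- glue_b: second glue bottle like the first, in the other gap between the blanks
- tape: tape measure, loose, 70 x 40 x 62 mm high, hook lip at -x; origin under its centre
- jar: screw-top jar, loose, 60 mm diameter, 150 mm high, in front of the row; origin under its centre
- spray_a: trigger spray bottle, loose, 68 mm diameter, 220 mm high, nozzle to its -x (50 mm out from the axis), at the left end of the row; origin under its centre
- spray_b: second spray bottle like the first, at the right end of the row
- battery: drill battery pack, loose, 75 x 60 x 64 mm high, beside the logging box; origin under its centre
- chisel: chisel lying along its x, loose, 215 mm long, 26 mm thick handle to -x, beside the mat; origin on the bench under the joint of handle and blade
Things that resemble listed ones, but are neither listed nor needed, are in the scene too. What is shaped like the scanner but turquoise is not meant.

How it is judged:
By the outcome, as a careful person would: the job done as asked, in the order asked, and still so for the second after the job is handed in, with the robot touching nothing.
It also fails if it takes over 72 s, if anything falls off the work surface, if the arm or the gripper's body presses on something with over 40 N, if the wrist force passes 120 N, or if a joint passes its speed limit or range.

## Robot

A 6-joint arm with a two-finger parallel gripper is mounted at the origin on the work surface. World frame = base frame: x ahead of the robot, y to its left, z up, the work surface at z = 0. Lengths are in mm, angles in rad, forces in N, time in s.
With the tool pointing down it reaches from about 275 to 825 mm from the base axis. Payload 5.2 kg.
Tool frame: the origin (TCP) lies at the very end of the fingers, on their centre line; the grasp point (between the pads) lies 19 mm behind it; z points along the fingers, y is the line along which they close (so a half turn about z gives the same grasp; the last joint's range is limited). The gripper opens to 93 mm and grips with 3 to 60 N. Pads are 15 mm wide; open, the fingers measure 128 mm over their backs; the gripper's body (75 mm by 188 mm) begins 65 mm behind the grasp point.
Start: joints at [1.036, 0.259, 1.535, -0, 1.348, -0.203], TCP at [179.138, 520.014, 218.653] pointing down, gripper open.
Joint ranges: [-3.14, 3.14], [-0.91, 2.08], [0.19, 2.58], [-1.22, 4.36], [0.22, 2.71], [-3.12, 3.12]. Speed limits (rad/s): [2.57, 2.57, 3.14, 3.14, 3.14, 3.14].

## Interface

Orientations are given as [roll, pitch, yaw] about the fixed x, y, z axes, in that order (R = Rz(yaw) Ry(pitch) Rx(roll)).
In Python, from bench import robot gives the robot as it stands. The module is installed in compiled form; this text tells all that it offers. Calls block until the motion is done:
- robot.move_ptp(position, orientation): joint-space move of the TCP to a pose.
- robot.move_linear(position, ori=None, speed=150, f_stop=None): straight line of the TCP; ori=None keeps the orientation; speed is the mean speed in mm/s. With f_stop (N) it stops when the force on the tool has changed by that much, and returns True; else False.
- robot.move_j(angles): joint-space move.
- robot.move_gripper(opening): opening from 0.0 (shut) to 1.0 (fully open); the grip force is fixed at half the most; returns when the fingers have stopped.
- robot.sleep(seconds).
- robot.inverse_kinematics(position, orientation): joint angles nearest the present ones, or None.
- robot.get_image(name): name is "scene" or "top"; returns a dict with "img" (384x512x3 uint8, blue, green, red), "fovy" (degrees; the focal length in pixels is half the picture's height over the tangent of half this angle, whatever the lens; pixels are square), "cx", "cy" (the principal point, pixels), "eye" and "orientation" of the camera in the world. Camera axes: x right, y down, z forward; pixel columns grow to the right and rows downward; lengths in mm; the calibration is good to about 2 mm. A picture is of the moment at which its call begins. There is no depth.
A pose or a line that the arm cannot do raises robot.MotionError and nothing moves.
- robot.hand_in(): hands the job in; it is judged then, once.
Readings, each from a call of its own:
- robot.current_t(): time.
- robot.current_qpos(): joint angles.
- robot.current_joint_vel(): joint speeds.
- robot.current_joint_efforts(): joint torques, N m.
- robot.current_tcp_pos(): TCP position.
- robot.current_eef_rot(): TCP orientation.
- robot.current_contact_force(): force on the tool from outside, world axes, zero at the start.
- robot.current_ft_torque(): the same for the moment, N m.
- robot.current_gripper_width(): opening from 0.0 (shut) to 1.0 (fully open).
- robot.current_finger_force(): force on a finger pad.
Only numpy, scipy, OpenCV 4.12 (cv2) and the standard library are available. Lean on these libraries where they do the work, as an engineer would, in place of code of your own. Each camera call takes 0.05 s, during which the arm holds its last target. There are 200 camera calls.

## Working session

There is one attempt and no reset: what is moved stays moved. The work goes in short steps, each a Python script; the robot and the scene stay as the last script left them, time stands still between calls to the robot, and variables do not carry over. Pictures are saved under pics/ and viewed, at most 10 in all, crops included, and the job is handed in when it is done.

```bash
mkdir -p pics; cat > h.py <<'E'
import numpy as np, cv2
from scipy.spatial.transform import Rotation as R
from bench import robot
def cam(n):
    d=robot.get_image(n); return d
def rot(d):
    o=np.array(d["orientation"],float)
    return R.from_euler('xyz',o).as_matrix() if o.size==3 else (o if o.shape==(3,3) else None)
def f(d): return d["img"].shape[0]/2/np.tan(np.radians(d["fovy"])/2)
def unproj(d,u,v,z):
    r=rot(d)@np.array([(u-d["cx"])/f(d),(v-d["cy"])/f(d),1.]); e=np.array(d["eye"],float)
    return e+r*(z-e[2])/r[2]
def proj(d,p):
    c=(np.atleast_2d(p)-np.array(d["eye"]))@rot(d)
    return np.c_[d["cx"]+f(d)*c[:,0]/c[:,2], d["cy"]+f(d)*c[:,1]/c[:,2]]
E
python3 - <<'E'
from h import *
import pickle
for n in("scene","top"):
    d=cam(n); pickle.dump(d,open(n+"0.pkl","wb")); print(n,{k:v for k,v in d.items() if k!="img"})
    cv2.imwrite(f"pics/{n}0.png",cv2.resize(d["img"],(800,600),interpolation=cv2.INTER_CUBIC))
print(robot.current_t(),robot.current_eef_rot())
E
```

```text
scene {'fovy': 52.08683340221279, 'cx': 256.122973082538, 'cy': 187.0521331782997, 'eye': array([1272.46031186, -228.32065964,  875.4707996 ]), 'orientation': array([-2.29583959,  0.00485139,  1.25564325])}
top {'fovy': 54.732763000164354, 'cx': 251.74097492876064, 'cy': 188.6286976316629, 'eye': array([ 269.83656569,   30.67302387, 1183.77738587]), 'orientation': array([-3.02239343,  0.01119059, -1.58024159])}
0.1 [-3.14004624e+00 -3.27914330e-04  2.80977608e+00]
```

View pics/top0.png

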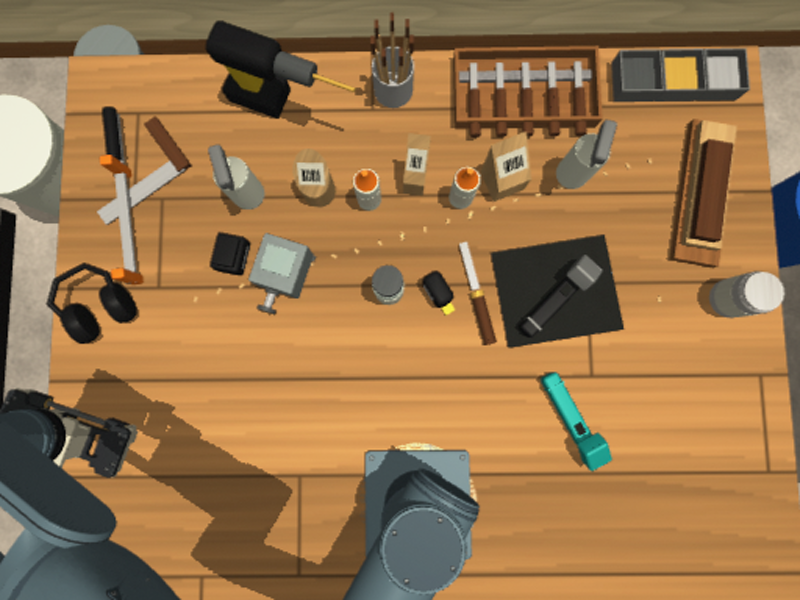

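View pics/scene0.png

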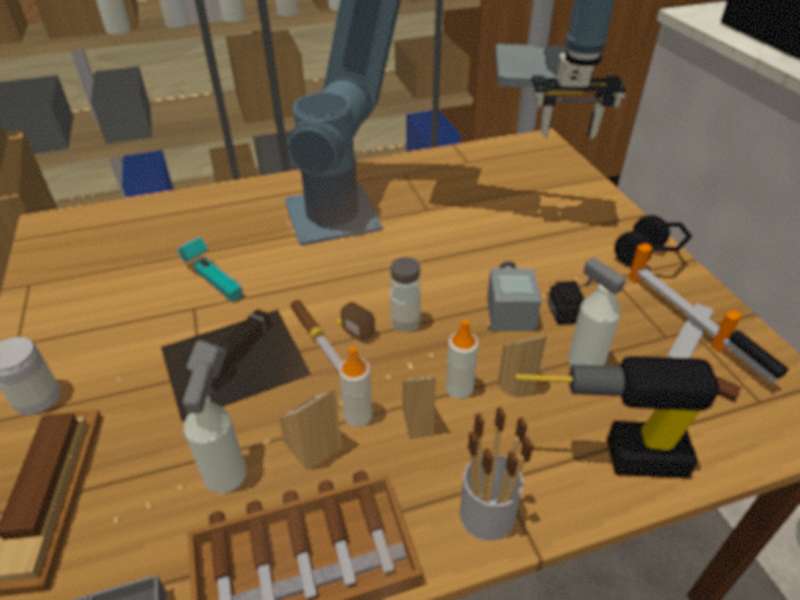

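The blank candidates in the top view (800x600) are at (312,177), (416,162) and (511,168). The right one has a wide label and square corners, the left looks round and the middle one is narrow. The black scanner is on the mat at about (565,290); the turquoise one at (577,420) is the decoy. I'll confirm with one enlarged composite.

```bash
python3 - <<'E'
from h import *
import pickle
d=pickle.load(open("top0.pkl","rb")); im=d["img"]
def tile(u,v,w,h,s):
    c=cv2.resize(im[v:v+h,u:u+w],None,fx=s,fy=s,interpolation=cv2.INTER_CUBIC)
    for k in range(0,w,10): 
        cv2.line(c,(k*s,0),(k*s,6),(0,0,255),1); cv2.putText(c,str(u+k),(k*s+1,14),0,.32,(0,0,255),1)
    for k in range(0,h,10):
        cv2.line(c,(0,k*s),(6,k*s),(0,0,255),1); cv2.putText(c,str(v+k),(8,k*s+4),0,.32,(0,0,255),1)
    return c
a=np.vstack([np.hstack([tile(290,80,80,60,5),tile(170,80,80,60,5)]),np.hstack([tile(320,150,80,60,5),tile(140,145,80,60,5)])])
cv2.imwrite("pics/crop1.png",a)
E
```

```text
(no output)
```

View pics/crop1.png

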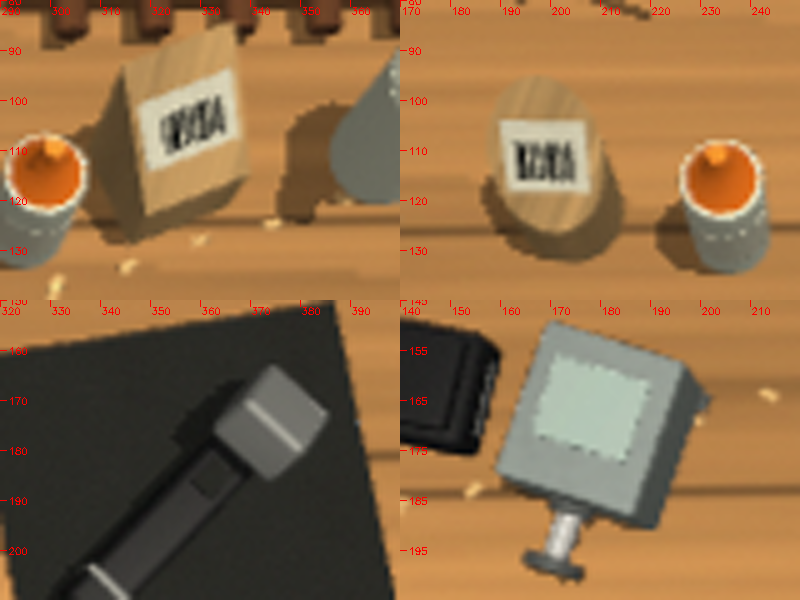

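The right blank has straight, cornered edges and a 60 mm label, so it is the square one; the left one's cut is an ellipse, so it is round. The square label's corners are at raw (318,100), (337,94), (338,107) and (321,114). Next is a contrast-enhanced scanner crop, along with pose fits for the post and box.

```bash
cat >> h.py <<'E'
from scipy.optimize import least_squares
def fit(obs,x0):
    """obs: list of (cam, local pts Nx3, pix Nx2); pose x,y,yaw on the bench"""
    def res(p):
        c,s=np.cos(p[2]),np.sin(p[2]); M=np.array([[c,-s,0],[s,c,0],[0,0,1]])
        return np.concatenate([(proj(d,np.array(l)@M.T+[p[0],p[1],0])-px).ravel() for d,l,px in obs])
    r=least_squares(res,x0,loss='soft_l1'); return r.x,r.fun.reshape(-1,2).round(1)
E
python3 - <<'E'
from h import *
import pickle
d=pickle.load(open("top0.pkl","rb")); s=pickle.load(open("scene0.pkl","rb"))
def tile(im,u,v,w,h,sc,g=1):
    c=cv2.resize(im[v:v+h,u:u+w],None,fx=sc,fy=sc,interpolation=cv2.INTER_CUBIC)
    c=(255*(c/255.)**g).astype(np.uint8)
    for k in range(0,w,10): 
        cv2.line(c,(k*sc,0),(k*sc,6),(0,0,255),1); cv2.putText(c,str(u+k),(k*sc+1,14),0,.32,(0,0,255),1)
    for k in range(0,h,10):
        cv2.line(c,(0,k*sc),(6,k*sc),(0,0,255),1); cv2.putText(c,str(v+k),(8,k*sc+4),0,.32,(0,0,255),1)
    return c
a=tile(d["img"],328,155,66,66,6,.45); b=tile(s["img"],120,190,66,66,6,.45)
cv2.imwrite("pics/crop2.png",np.hstack([a,b]))
t=np.tan(np.radians(50)) # slope of cut: 84mm over 70
ca,sa=np.cos(np.radians(50.2)),np.sin(np.radians(50.2))
L=[[u*ca,w,110+u*sa] for u,w in((24,30),(24,-30),(-24,-30),(-24,30))]
C=[[35,35,152],[35,-35,152],[-35,-35,68],[-35,35,68],[-35,35,0]]
P=[(318,100.4),(337.2,93.6),(338,107.2),(320.6,114.4),(314.8,93.4),(337.2,84),(339.2,115.4),(319.4,122.8),(316.4,128.6)]
x0=unproj(d,328,105,110); print("post",*fit([(d,L+C,P)],[x0[0],x0[1],.3]))
H=[[100,45,85],[100,-45,85],[0,-45,85],[0,45,85],[0,-45,0],[-40,0,50]]
Q=[(170,149),(196.4,157.2),(186.6,187.4),(159.6,179),(191,190.8),(171,198)]
x0=unproj(d,175,170,85); print("box",*fit([(d,H,Q)],[x0[0],x0[1],-.3]))
for n,u,v,z in(("jar",248,178,150),("chi_h",312,217,20),("chi_t",297,157,5),("glueb",299,114,140),("sprayb",385,85,210),("decoyhead",382,292,70),("tape",280,186,62),("glueA",234,115,140),("bat",147,160,64)): print(n,unproj(d,u,v,z).round())
E
```

```text
post [ 6.50559669e+02 -1.89493253e+02  3.66725062e-01] [[-0.1  0.5]
 [-0.5  0.1]
 [ 0.1  0. ]
 [-0.8 -0.1]
 [ 0.3 -0.8]
 [ 0.2 -0.1]
 [ 1.2 -0.5]
 [ 0.1  0.2]
 [-0.4  0.6]]
box [ 4.18858947e+02  2.78679268e+02 -3.15173344e-01] [[-0.7 -0.9]
 [ 1.  -0.4]
 [ 0.2  0.8]
 [-1.2  0.3]
 [ 0.7  0.6]
 [-0.1 -0.5]]
jar [424.  51. 150.]
chi_h [ 318. -145.   20.]
chi_t [ 512. -105.    5.]
glueb [611. -98. 140.]
sprayb [ 667. -325.  210.]
decoyhead [  96. -335.   70.]
tape [411. -44.  62.]
glueA [611.  91. 140.]
bat [496. 364.  64.]
```

View pics/crop2.png

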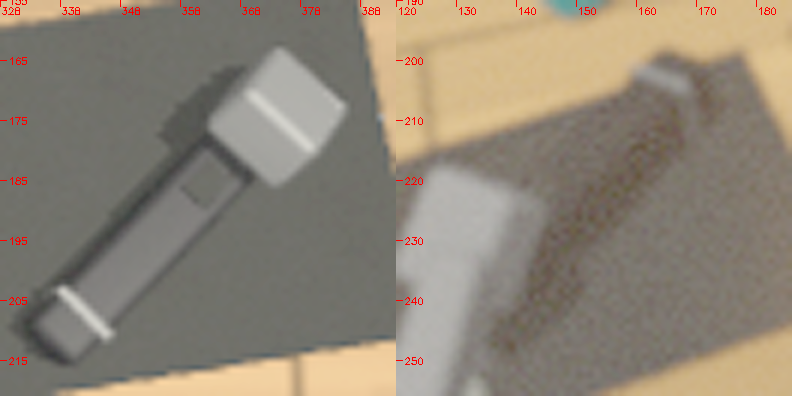

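```bash
python3 - <<'E'
from h import *
import pickle
d=pickle.load(open("top0.pkl","rb"))
q=lambda u,v,z: unproj(d,328+u/6,155+v/6,z)[:2]
hf=(q(280,48,82)+q(346,108,82))/2; hr=(q(277,186,82)+q(209,125,82))/2
rr=(q(30,320,37)+q(70,360,37))/2; fr=(q(205,145,37)+q(250,182,37))/2
st=(q(60,288,37)+q(108,338,37))/2
for n,v in(("hf",hf),("hr",hr),("rear",rr),("front",fr),("stripe",st)): print(n,v.round(1))
yaw=lambda a,b:np.arctan2(*(b-a)[::-1])
print(yaw(rr,fr),yaw(rr,hf),yaw(hr,hf),np.linalg.norm(fr-rr),np.linalg.norm(hf-hr),np.linalg.norm(hf-rr))
E
```

```text
hf [ 460.1 -344.1]
hr [ 421.4 -307.4]
rear [ 333.  -217.9]
front [ 423.5 -313. ]
stripe [ 346.7 -235.9]
-0.8102011133327748 -0.7816057123528313 -0.7586861141255931 131.26500288569542 53.35327524616222 179.11519932343953
```

Scanner grip is at about (396,-283) with yaw about -0.79, and the handle-front check gives x≈21 as expected. Now the grasp.

```bash
python3 - <<'E'
from h import *
import pickle
yaw=-0.79; g=np.array([395.5,-282.5])
for k in(0,np.pi):
    for p,y in(([*g,8],yaw),([489.5,-251.4,150],.367),([370,294,35],-.315),([340,300,40],-.315)):
        j=robot.inverse_kinematics(p,[np.pi,0,y+k]); print(k,y,None if j is None else np.round(j,2))
E
```

```text
0 -0.79 [-0.85  0.4   1.94 -0.    0.8   1.51]
0 0.367 [-0.68  0.31  1.63 -0.    1.19  0.53]
0 -0.315 [ 0.43  0.34  1.95 -0.    0.86  2.32]
0 -0.315 [ 0.48  0.3   1.99 -0.    0.85  2.36]
3.141592653589793 -0.79 [-0.85  0.4   1.94  0.    0.8  -1.63]
3.141592653589793 0.367 [-0.68  0.31  1.63  0.    1.19 -2.61]
3.141592653589793 -0.315 [ 0.43  0.34  1.95  0.    0.86 -0.82]
3.141592653589793 -0.315 [ 0.48  0.3   1.99  0.    0.85 -0.78]
```

```bash
python3 - <<'E'
from h import *
yaw=-0.79; o=[np.pi,0,yaw]; g=[395.5,-282.5]
robot.move_ptp([*g,180],o)
robot.move_linear([*g,60],o,speed=150)
print(robot.move_linear([*g,8],o,speed=60,f_stop=8), robot.current_tcp_pos())
robot.move_gripper(0.0); print(robot.current_gripper_width(),robot.current_finger_force())
print(robot.move_linear([*g,160],o,speed=100), robot.current_gripper_width(),robot.current_contact_force())
print(robot.current_t())
d=robot.get_image("top"); s=robot.get_image("scene")
a=cv2.resize(d["img"][120:240,300:420],None,fx=4,fy=4,interpolation=cv2.INTER_CUBIC)[:450,:400]
b=cv2.resize(s["img"][120:270,90:224],None,fx=3,fy=3,interpolation=cv2.INTER_CUBIC)[:450,:400]
cv2.imwrite("pics/lift.png",(255*(np.hstack([a,b])/255.)**.6).astype(np.uint8))
E
```

```text
False [ 395.7035725  -282.7005926     8.20861522]
0.365067687869049 29.999339282512665
False 0.36311481631724396 [ 0.57905228  0.37765439 -2.02525955]
7.6083
```

View pics/lift.png

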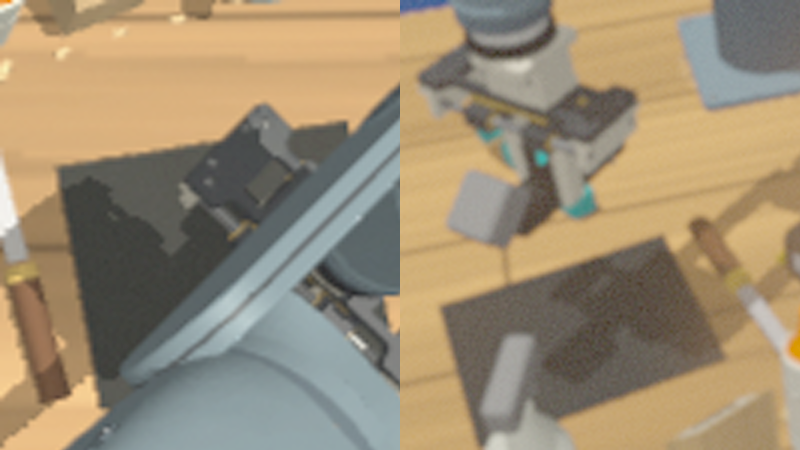

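The scanner is held (33.8 mm between the pads) and looks level. Moving to the scan pose and checking there.

```bash
python3 - <<'E'
from h import *
L=np.array([650.6,-189.5,110]); y=.367; h=np.array([np.cos(y),np.sin(y),0]); e=np.radians(40)
def tcp(dist):
    w=L-dist*(np.cos(e)*h-[0,0,np.sin(e)]); t=w-(76+20)*h; t[2]=w[2]-29+5; return t
o=[np.pi,0,y]
p=tcp(160); robot.move_ptp(p,o)
p=tcp(100); robot.move_linear(p,o,speed=60); robot.sleep(.3)
print(p,robot.current_tcp_pos(),robot.current_eef_rot(),robot.current_contact_force(),robot.current_t())
d=robot.get_image("top"); s=robot.get_image("scene")
import pickle; pickle.dump((d,s),open("scan.pkl","wb"))
W=np.array([[*(p-[0,0,5]+20*h)]]) # scanner origin
M=R.from_euler('z',y).as_matrix()
loc=np.array([[88,25,79],[88,-25,79],[22,25,79],[22,-25,79],[-110,17,34],[-110,-17,34],[76,0,29]])
print(proj(s,loc@M.T+W).round(1).tolist()); print(proj(d,loc@M.T+W).round(1).tolist())
a=cv2.resize(d["img"][60:160,280:380],None,fx=4,fy=4,interpolation=cv2.INTER_CUBIC)
b=cv2.resize(s["img"][200:300,100:200],None,fx=4,fy=4,interpolation=cv2.INTER_CUBIC)
cv2.imwrite("pics/scan.png",(255*(np.hstack([a,b])/255.)**.6).astype(np.uint8))
E
```

```text
[ 489.48963174 -251.43337901  150.27876097] [ 489.42707845 -251.57995485  150.49690681] [ 3.14123715e+00 -1.83012522e-04  3.66729895e-01] [ 0.1037018   0.23158954 -1.81970554] 10.15
[[182.9, 205.7], [164.2, 215.3], [168.9, 191.3], [150.7, 200.1], [144.7, 179.7], [133.2, 184.9], [174.1, 222.2]]
[[337.3, 114.4], [354.6, 107.7], [347.2, 136.9], [364.6, 130.1], [365.1, 184.1], [376.6, 179.5], [343.4, 120.8]]
```

View pics/scan.png

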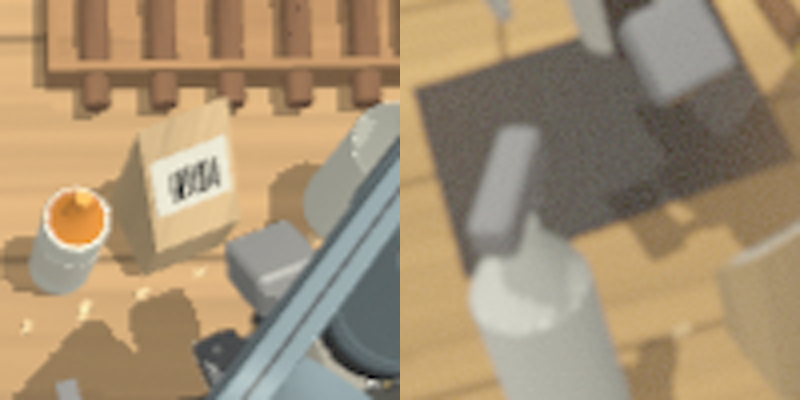

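Square label clear and unobstructed at about (192,175) in the left tile, with the scanner head facing it. I'll check the in-hand pose with an enlarged model overlay.

```bash
python3 - <<'E'
from h import *
import pickle
d,s=pickle.load(open("scan.pkl","rb")); d0=pickle.load(open("top0.pkl","rb")); 
y0=-.79; O0=np.array([395.6+20*np.cos(y0),-282.6+20*np.sin(y0),3]); M0=R.from_euler('z',y0).as_matrix()
px=[(280,48),(346,108),(277,186),(209,125)]; st=[(248,91),(313,151)]
loc=np.array([M0.T@(unproj(d0,328+u/6,155+v/6,82)-O0) for u,v in px+st]); print(loc.round(1))
y=.3667; M=R.from_euler('z',y).as_matrix(); p=np.array([489.43,-251.58,150.5]); O=p+M@[20,0,-5]
def tile(d,u,v,w,h,sc):
    c=cv2.resize(d["img"][v:v+h,u:u+w],None,fx=sc,fy=sc,interpolation=cv2.INTER_CUBIC)
    c=(255*(c/255.)**.6).astype(np.uint8)
    for q in proj(d,loc@M.T+O): cv2.circle(c,tuple(int(k) for k in ((q+.5-[u,v])*sc)),3,(0,0,255),-1)
    m=np.array([[88,25,79],[88,-25,79],[22,25,79],[22,-25,79],[88,25,0],[88,-25,0],[22,25,0],[22,-25,0]])
    for q in proj(d,m@M.T+O): cv2.circle(c,tuple(int(k) for k in ((q+.5-[u,v])*sc)),2,(0,200,0),-1)
    return c
cv2.imwrite("pics/ov.png",np.hstack([tile(d,325,95,40,50,10),tile(s,145,185,40,50,10)]))
E
```

```text
[[ 68.8  24.5  79. ]
 [ 69.4 -19.4  79. ]
 [ 16.3 -21.5  79. ]
 [ 15.2  23.3  79. ]
 [ 41.5  21.1  79. ]
 [ 41.8 -22.3  79. ]]
```

View pics/ov.png

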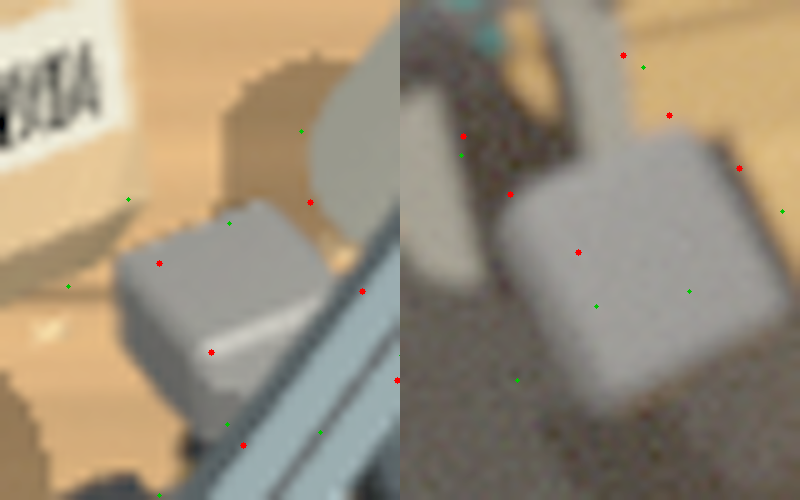

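```bash
python3 - <<'E'
from h import *
import pickle
d,s=pickle.load(open("scan.pkl","rb")); d0=pickle.load(open("top0.pkl","rb"))
m=lambda x,z:[[x,25,z],[x,-25,z]]
# head = box 55x50x37 tilted 40 deg about the beam: front top edge, ridge, rear lower edge
F,G,B=m(88,43.2),m(46,78.4),m(22,50)
X=np.array(F+G+B+[[-110,17,34],[-110,-17,34]])
P0=[(328+u/6-.5,155+v/6-.5) for u,v in((280,48),(346,108),(248,91),(313,151),(209,125),(277,186),(30,320),(70,360))]
print("initial",*fit([(d0,X+[0,0,3],P0)],[410,-296,-.79]))
y=.3667; p=np.array([489.43,-251.58,150.5])
Pt=np.array([(118,262),(260,203),(207,350)])/10+[324.5,94.5]
Ps=np.array([(790,295),(600,410),(690,130),(505,210)])/10+[144.5,184.5]
def res(q):
    M=R.from_euler('zy',[y+q[2],q[3]]).as_matrix(); A=(np.array(F+G)-[-20,0,17])@M.T+p+[0,0,12]+q[0]*M[:,0]
    return np.r_[(proj(d,A[:3])-Pt).ravel(),(proj(s,A)-Ps).ravel(),q[2]*20,q[3]*20]
print(res([0,0,0,0]).reshape(-1,2).round(1)); r=least_squares(res,[0,0,0,0]); print(r.x.round(3),r.fun.reshape(-1,2).round(1))
E
```

```text
initial [ 409.53447762 -294.49189709   -0.80101208] [[ 0.5 -1.6]
 [ 1.3 -0.3]
 [-0.1 -1.3]
 [ 1.3  0.4]
 [-1.7  0. ]
 [-1.2  1.3]
 [-0.9 -0.1]
 [ 0.4  1.1]]
[[ -1.7  -2.2]
 [  0.8  -2.8]
 [ -1.6  -0.7]
 [-38.8   2.2]
 [-38.    0.3]
 [-39.7  -1. ]
 [-39.6   0.1]
 [  0.    0. ]]
[4.1838e+01 9.4044e+01 3.5800e-01 1.0000e-02] [[-22.2  -3.2]
 [-23.2  -9. ]
 [-18.2  -4.9]
 [-15.9  -1.6]
 [ -9.2  -0.1]
 [-21.2  -1.4]
 [-15.6   3.2]
 [  7.2   0.2]]
```

```bash
python3 - <<'E'
from h import *
import pickle
d,s=pickle.load(open("scan.pkl","rb"))
A0=np.array([[88,25,43.2],[88,-25,43.2],[46,25,78.4],[46,-25,78.4]])
y=.3667; p=np.array([489.43,-251.58,150.5])
Pt=np.array([(118,262),(260,203),(207,350)])/10+[324.5,94.5]
Ps=np.array([(390,295),(200,410),(290,130),(105,210)])/10+[144.5,184.5]
def res(q):
    M=R.from_euler('zy',[y+q[1],q[2]]).as_matrix(); A=(A0-[-20,0,17])@M.T+p+[0,0,12]+q[0]*M[:,0]
    return np.r_[(proj(d,A[:3])-Pt).ravel(),(proj(s,A)-Ps).ravel(),q[1]*10,q[2]*10]
for x0 in([0,0,0],):
    r=least_squares(res,x0); print(r.x.round(3),r.fun.reshape(-1,2).round(1), res([0,0,0]).reshape(-1,2).round(1))
# post refit from this picture's label is unchanged; check the post did not move
t=np.radians(50.2)
L=np.array([[u*np.cos(t),w,u*np.sin(t)] for u,w in((24,30),(24,-30),(-24,-30),(-24,30))])@R.from_euler('z',.367).as_matrix().T+[650.6,-189.5,110]
print(((proj(d,L)+.5-[280,60])*4).round())
E
```

```text
[-6.591e+00  1.000e-03  3.700e-02] [[-1.1  0. ]
 [ 1.3 -0.5]
 [-0.8  0.9]
 [ 0.   1.8]
 [ 1.   0. ]
 [-0.8 -1.3]
 [-0.6 -0.1]
 [ 0.   0.4]] [[-1.7 -2.2]
 [ 0.8 -2.8]
 [-1.6 -0.7]
 [ 1.2  2.2]
 [ 2.   0.3]
 [ 0.3 -1. ]
 [ 0.4  0.1]
 [ 0.   0. ]]
[[154. 166.]
 [229. 137.]
 [234. 191.]
 [161. 219.]]
```

Yaw matches within 0.1°. The scanner sits about 4 mm back in the grip and the pitch is small, so I'll advance 4 mm, hold, and lay it back.

```bash
python3 - <<'E'
from h import *
y=.367; h=np.array([np.cos(y),np.sin(y),0]); o=[np.pi,0,y]
p=np.array([489.49,-251.43,150.28])+4*h
robot.move_linear(p,o,speed=20); robot.sleep(2.0)
print(robot.current_tcp_pos(),np.abs(robot.current_joint_vel()).max())
robot.move_linear(p-60*h+[0,0,30],o,speed=80)
g=[395.5,-282.5]; o=[np.pi,0,-.79]
robot.move_ptp([*g,120],o); robot.move_linear([*g,25],o,speed=100)
print(robot.move_linear([*g,7],o,speed=20,f_stop=4),robot.current_tcp_pos(),robot.current_contact_force())
robot.move_gripper(1.0); print(robot.current_gripper_width())
robot.move_linear([*g,180],o,speed=120)
robot.move_ptp([330,60,250],[np.pi,0,-.315])
robot.move_ptp([250,330,200],[np.pi,0,-.315+np.pi])
print(robot.current_t())
d=robot.get_image("top"); s=robot.get_image("scene")
import pickle; pickle.dump((d,s),open("placed.pkl","wb"))
a=cv2.resize(d["img"][145:235,315:405],None,fx=4.4,fy=4.4,interpolation=cv2.INTER_CUBIC)
b=cv2.resize(d["img"][140:230,130:220],None,fx=4.4,fy=4.4,interpolation=cv2.INTER_CUBIC)
cv2.imwrite("pics/placed.png",(255*(np.hstack([a,b])/255.)**.6).astype(np.uint8))
E
```

```text
[ 493.22537213 -249.98538838  150.27672609] 0.001979308810296934
True [ 395.32654919 -282.32989896    7.96721693] [ 0.34243267 -0.09076755  4.32409276]
0.9980179791209638
22.4833
```

View pics/placed.png

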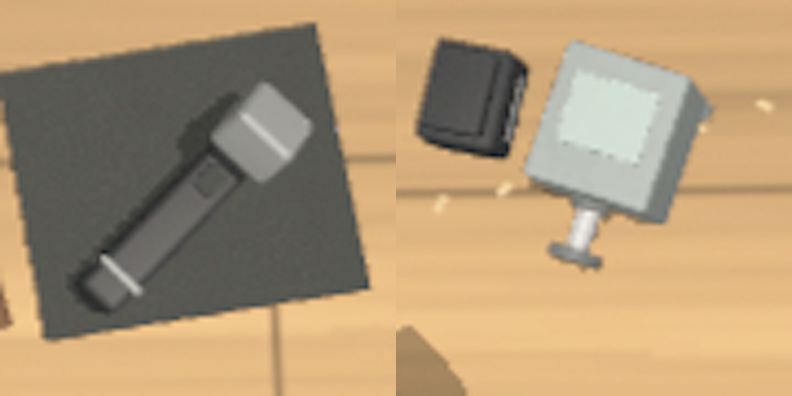

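The scanner is on the mat, belly down and released. The plunger head is at tile (575,258) and agrees with the fitted box pose. Next, push it with the closed fingers.

```bash
python3 - <<'E'
from h import *
import pickle
d,_=pickle.load(open("placed.pkl","rb"))
f1=unproj(d,164.2,196.5,50);f2=unproj(d,176.6,199.8,50); c=(f1+f2)/2; print(c.round(1), np.arctan2(*(f2-f1)[:2]), "fit",(376.1,292.6))
y=-.32; h=np.array([np.cos(y),np.sin(y),0]); o=[np.pi,0,y+np.pi]
B=np.array([418.9,278.7,38]); 
robot.move_gripper(0.0)
a=B-90*h
robot.move_ptp([a[0],a[1],140],o); robot.move_linear(a,o,speed=100)
print("contact",robot.move_linear(B-25*h,o,speed=25,f_stop=2),(robot.current_tcp_pos()-B)@h,robot.current_contact_force())
x=(robot.current_tcp_pos()-B)@h
print("stop",robot.move_linear(B-5*h,o,speed=20,f_stop=15),(robot.current_tcp_pos()-B)@h-x,robot.current_contact_force(),robot.current_t())
s=robot.get_image("top"); robot.sleep(.4); print(robot.current_contact_force()@h,(robot.current_tcp_pos()-B)@h)
E
```

```text
[378.9 292.6  50. ] -2.8724105223428693 fit (376.1, 292.6)
contact True -51.96100857137024 [-2.87988041  1.60079387  2.24907534]
stop True 27.823371059482444 [-6.16789903  5.28026273  4.30623317] 28.7417
-7.580542305068885 -24.892014657898493
```

```bash
python3 - <<'E'
from h import *
import pickle
y=-.32; h=np.array([np.cos(y),np.sin(y),0]); B=np.array([418.9,278.7,38])
st=lambda n,r:print(n,r,round((robot.current_tcp_pos()-B)@h,2),robot.current_contact_force()@h)
for k in(1,2,3,4):
    r=robot.move_linear(B+(-25+1.5*k)*h,speed=10,f_stop=18); robot.sleep(.3); st("in",r)
    if r or robot.current_contact_force()@h<-20: break
cv2.imwrite("pics/in.png",cv2.resize(robot.get_image("top")["img"][160:205,150:210],None,fx=8,fy=8))
st("out",robot.move_linear(B-100*h,speed=60))
p=robot.current_tcp_pos(); robot.move_linear([p[0],p[1],220],speed=120)
robot.move_ptp([179,520,218.65],[np.pi,0,2.81]); print(robot.current_contact_force(),robot.current_t())
d=robot.get_image("top"); cv2.imwrite("pics/end.png",cv2.resize(d["img"],(800,600),interpolation=cv2.INTER_CUBIC))
E
```

```text
in False -25.11 -6.255185725247493
in False -23.66 -7.906609691761041
in False -22.7 -8.909726310686656
in False -22.69 -13.274843502048213
out False -99.63 0.11946904783031338
[-0.20521195  0.23038845 -0.2563709 ] 35.9083
```

View pics/end.png

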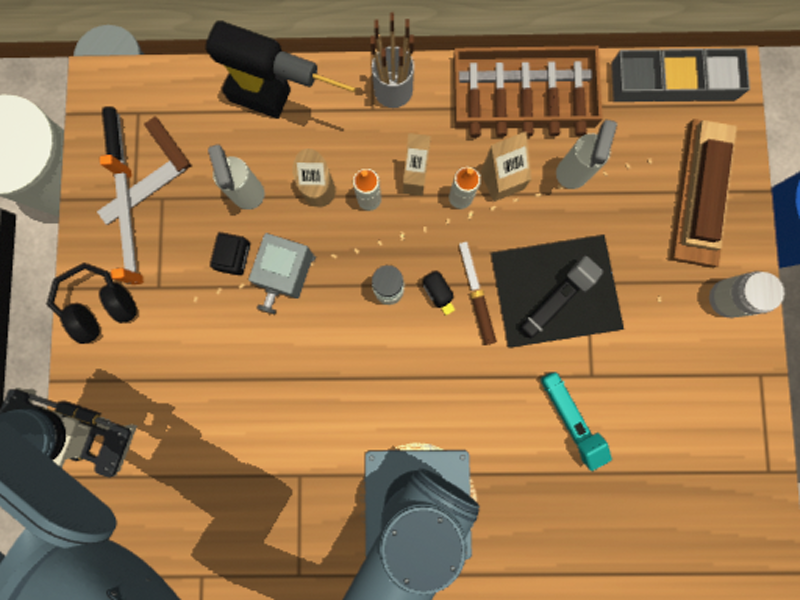

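The final image matches the start: everything stands where it was, with the scanner on its mat at (562,295) and the plunger back out at (268,303). The push hit the hard stop, where force rose from 8.9 to 13.3 N with no further travel. Handing in.

```bash
python3 -c "
from bench import robot
print(robot.hand_in())"
```

```text
the job is handed in; nothing more can be done
None
```

The job is handed in, at about 36 s on the robot clock: the scanner was aimed at the square blank's label from about 10 cm and held for 2 s (aim worked out from the camera images, no read confirmed), then laid belly down on its mat; the plunger was pushed to its stop and sprang back out, and nothing else moved.

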